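# Clamp the cutter in the sloped blade-changing stand

## Task

Lay the orange cutter lengthwise in the nest of the sloped stand, either way round, and slide the red clamp along its rail to its stop over the cutter. Then turn the black knob clockwise until the rubber pad just touches the cutter, give it half a turn more, and let go. Leave the other things on the bench where they are.

Things in the scene. Friction and masses are not known exactly. Their poses are not given: they have to be found in the camera images.
- cutter_mid (a point): centre of the orange utility cutter (blade retracted), a loose rigid plastic block 140 x 32 x 22 mm (own x, y, z), about 0.14 kg, lying flat on the bench with z up; x is its length, so it is gripped across y (32 mm). Centre is 11 mm above its underside
- nest (a point): centre of the nest floor on the stand, 50 mm above the bench. y: along the nest (level); x: up the slope, away from the robot; z: square out of the slope, leaning 0.45 rad from vertical towards the robot. Dark strip with blue lips 6 mm high: they leave 40 mm (x) by 148 mm (y); the long sides have lips only at |y| = 38 to 68 mm, so at the middle fingers can reach down to the bed, level with the floor
- carriage (a joint): slide of the red clamp on its rail, m. 0: parked, clamp axis 120 mm to +y of the nest centre; 0.12: at its stop, axis over the nest centre (it moves to nest -y). Axis parallel to nest z, at nest x = 0. 3 N moves it, by the knob or the red block; stays where left. Red arm's top 87 mm above the nest floor; rail and block at x = 79 to 115 mm, 44 mm high, post behind
- knob_mid (a point): centre of the round black knob on the clamp's screw: 36 mm diameter, 28 mm high along its axis, white line on top. z is the screw axis, out of the slope; x and y turn with the knob. 136 mm above the nest floor at knob angle 0, sinking with the screw
- knob (a joint): knob angle, rad, growing clockwise seen from above the knob (tightening), 0 to 9.5. Screw, knob and pad go down 16 mm per turn (2.55 mm per rad). About 0.06 N m to turn, stays where left. At angle 0 the free pad's underside is 32 mm above the nest floor; at the start it is 2.5 to 7 mm above the top of a cutter (22 mm) lying in the nest
- pad (a joint): how far the sprung rubber pad (26 mm diameter, on the clamp axis) is pushed up into the screw's sleeve, m. 0: free; from the touch on it grows 16 mm per turn of the knob (half a turn: 0.008), to 0.016. Spring 1.5 N per mm. Its stem is white in the upper 8 mm, yellow in the lower 8 mm: the white has just vanished half a turn after the touch
- spare_mid (a point): centre of a yellow cutter of the same shape and size: leave alone
- tape: loose cardboard tape core ring, 100 mm outside diameter, 48 mm high, origin at its underside: leave alone
- bladebox: blue spare-blade box, 70 x 45 x 30 mm, origin at its underside: leave alone
Not all that is in view belongs to the job. Of the things that look like the part that bears cutter_mid, the middle-sized one is meant.

How it is judged (in metres and radians):
On the way, in this order (a step that is already met when the one before it is completed fails the run):
1. the orange cutter lies flat in the nest (x of cutter_mid in the frame of nest between -0.008 and 0.008 m and y of cutter_mid in the frame of nest between -0.01 and 0.01 m and z of cutter_mid in the frame of nest between 0.007 and 0.014 m and angle between the x axis of cutter_mid and the y axis of nest, either way round below 0.1 rad and angle between the z axis of cutter_mid and the z axis of nest, either way round below 0.1 rad), for 0.2 s.
2. the clamp has been slid to its stop over the cutter (all of step 1 and value of joint carriage above 0.112 m), for 0.2 s.
3. the pad has touched the cutter (all of step 2 and value of joint pad above 0.001 m), for 0.1 s.
At the end, for the whole second after the job is handed in: The cutter lies flat in the nest (within 8 mm across, 10 mm along, 0.1 rad), the clamp is within 8 mm of its stop, and the pad is pushed in 5.3 to 10.7 mm, that is half a turn past the touch, give or take a sixth of a turn; the knob is at rest (all of step 2 and value of joint pad between 0.0053 and 0.0107 m and velocity of joint knob between -0.05 and 0.05 rad/s).
It fails at once if the yellow cutter is moved by more than 30 mm (distance of spare_mid from where it was at the start of the episode above 0.03 m).
It fails at once if the tape core is moved by more than 30 mm (distance of tape from where it was at the start of the episode above 0.03 m).
It fails at once if the blade box is moved by more than 30 mm (distance of bladebox from where it was at the start of the episode above 0.03 m).
It also fails if it takes over 72 s, if anything falls off the work surface, if the arm or the gripper's body presses on something with over 40 N, if the wrist force passes 120 N, or if a joint passes its speed limit or range.

## Robot

A 6-joint arm with a two-finger parallel gripper is mounted at the origin on the work surface. World frame = base frame: x ahead of the robot, y to its left, z up, the work surface at z = 0. Lengths are in m, angles in degrees, forces in N, time in s.
With the tool pointing down it reaches from about 0.35 to 0.875 m from the base axis. Payload 4.2 kg.
Tool frame: the origin (TCP) lies midway between the tips of the shut fingers; the grasp point (between the pads) lies 19 mm behind it; z points along the fingers, y is the line along which they close (so a half turn about z gives the same grasp; the last joint's range is limited). The gripper opens to 87 mm and grips with 3 to 60 N. Pads are 19 mm wide; open, the fingers measure 117 mm over their backs; the gripper's body (75 mm by 190 mm) begins 51 mm behind the grasp point.
Start: joints at [78.3, 22.042, 0.453, 0, -68.411, -14.817], TCP at [0.279, 0.559, 0.223] pointing down, gripper open.
Joint ranges: [-179.83, 179.83], [-69.29, 118.12], [-61.27, 80.66], [-181.25, 117.63], [-171.15, -9.14], [-177.46, 177.46]. Speed limits (degrees/s): [159.86, 159.86, 180, 180, 180, 180].

## Interface

Orientations are given as [roll, pitch, yaw] about the fixed x, y, z axes, in that order (R = Rz(yaw) Ry(pitch) Rx(roll)).
In Python, from workcell import env gives the robot as it stands. The module is installed in compiled form; this text tells all that it offers. Calls block until the motion is done:
- env.goto(position, orientation): joint-space move of the TCP to a pose.
- env.move_straight(position, rotation=None, rate=0.15, force_limit=None): straight line of the TCP; rotation=None keeps the orientation; rate is the mean speed in m/s. With force_limit (N) it stops when the force on the tool has changed by that much, and returns True; else False.
- env.set_joints(angles): joint-space move.
- env.gripper_to(opening, grasp_force=None): opening from 0.0 (shut) to 1.0 (fully open); grasp_force is the grip in N (None keeps the last); returns when the fingers have stopped.
- env.dwell(seconds).
- env.inverse_kinematics(position, orientation): joint angles nearest the present ones, or None.
- env.read_state(): the state.
- env.grab_frame(name): name is "scene" or "top" or "wrist"; returns a dict with "image" (400x640x3 uint8, blue, green, red), "fx", "fy", "cx", "cy" (pixels), "D" ([k1, k2, p1, p2, k3] as OpenCV has them; the pictures are not rectified), "position" and "orientation" of the camera in the world. Camera axes: x right, y up, looking along -z (the intrinsics and any distortion apply to the point x, -y, -z); pixel columns grow to the right and rows downward; lengths in m; the calibration is good to about 2 mm. A picture is of the moment at which its call begins. There is no depth.
A pose or a line that the arm cannot do raises env.Unreachable and nothing moves.
- env.close_job(): hands the job in; it is judged then, once.
Trained networks look in a picture, given as the dict that the camera call returned (one of the last four; its "shot" number tells which), for a name from the list of things; names that differ only in an ending like _2 or _b are one class to them, and where a whole thing is asked for, a point or a joint stands for the part that bears it (a point fixed in the world has none). Each returns a list of dicts, best first, with "score" (0 to 1); they miss things now and then, are a little off and sometimes report something else, mostly with a low value. They report only what shows in the picture. A call takes as long as a camera call. They do not tell look-alikes from the thing itself.
- env.search_frame(picture, thing): "xyz" ([x, y, z] in m, in world coordinates, good to about 4 mm: the middle of the surface that is visible of it).
- env.trace(picture, thing): "mask" (400x640 bool, what is visible of it).
The state is a dict: "clock": time; "joint_positions": joint angles; "qvel": joint speeds; "joint_torque": joint torques, N m; "position": TCP position; "tool_rot": TCP orientation; "force": force on the tool from outside, world axes, zero at the start; "wrist_torque": the same for the moment, N m; "opening": opening from 0.0 (shut) to 1.0 (fully open); "finger_force": force on a finger pad.
Only numpy, scipy, OpenCV 4.12 (cv2) and the standard library are available. Lean on these libraries where they do the work, as an engineer would, in place of code of your own. Each camera call takes 0.05 s, during which the arm holds its last target. There are 200 camera calls.

## Working session

There is one attempt and no reset: what is moved stays moved. The work goes in short steps, each a Python script; the robot and the scene stay as the last script left them, time stands still between calls to the robot, and variables do not carry over. Pictures are saved under pics/ and viewed, at most 10 in all, crops included, and the job is handed in when it is done.

```bash
mkdir -p pics; ls; cat > h.py <<'E'
from workcell import env
import numpy as np, cv2
from scipy.spatial.transform import Rotation as R
def Rm(o): return R.from_euler('xyz',o,degrees=True).as_matrix()
def rpy(M): return R.from_matrix(M).as_euler('xyz',degrees=True).tolist()
def cam(f):
    K=np.array([[f['fx'],0,f['cx']],[0,f['fy'],f['cy']],[0,0,1.]])
    o=np.array(f['orientation']); M=Rm(o) if o.shape==(3,) else o
    return K,np.array(f['D'],float),M@np.diag([1,-1,-1.]),np.array(f['position'])
def ray(f,uv):
    K,D,M,p=cam(f)
    n=cv2.undistortPoints(np.array(uv,float).reshape(-1,1,2),K,D).reshape(-1,2)
    return p,np.c_[n,np.ones(len(n))]@M.T
def onplane(f,uv,p0,n):
    p,d=ray(f,uv); n=np.array(n,float); s=((np.array(p0)-p)@n)/(d@n); return p+d*s[:,None]
def proj(f,X):
    K,D,M,p=cam(f); r=M.T
    return cv2.projectPoints(np.array(X,float).reshape(-1,1,3),cv2.Rodrigues(r)[0],-r@p,K,D)[0].reshape(-1,2)
E
python3 - <<'E'
from h import *
fs={}
for n in ['scene','top','wrist']:
    f=env.grab_frame(n); fs[n]=f; cv2.imwrite(f'pics/{n}0.png',f['image'])
    print(n,f['position'],f['orientation'],f['fx'],f['D'])
    for t in ['cutter_mid','carriage','knob','spare_mid','tape','bladebox'] :
        if n=='wrist' and t!='cutter_mid': continue
        try: print(t,[(round(d['score'],2),np.round(d['xyz'],3).tolist(),np.round(proj(f,d['xyz'])[0]).tolist()) for d in env.search_frame(f,t)])
        except Exception as e: print(t,e)
cv2.imwrite('pics/a.png',np.vstack([fs['scene']['image'],]))
E
```

```text
pics
scene [ 1.39757825 -0.37300598  0.75434156] [57.08771259 -0.78673291 69.24097206] 368.43197897367486 [0.01014852 0.         0.         0.         0.        ]
cutter_mid [(0.83, [0.304, -0.238, 0.031], [244.0, 205.0]), (0.61, [0.507, -0.243, 0.021], [255.0, 242.0]), (0.48, [0.516, -0.106, 0.017], [298.0, 236.0])]
carriage [(0.71, [0.777, 0.167, 0.136], [425.0, 237.0])]
knob []
spare_mid [(0.49, [0.454, 0.403, 0.02], [424.0, 196.0])]
tape [(0.64, [0.724, -0.278, 0.037], [259.0, 292.0])]
bladebox [(0.84, [0.571, -0.446, 0.033], [186.0, 269.0]), (0.67, [0.704, 0.175, 0.081], [409.0, 236.0])]
top [ 0.39534191 -0.04890279  1.45679797] [  4.1087077    1.74418479 -91.05575509] 487.73483176910867 [0.03495645 0.         0.         0.         0.        ]
cutter_mid [(0.87, [0.29, -0.23, 0.033], [398.0, 267.0]), (0.81, [0.497, -0.242, 0.022], [400.0, 195.0]), (0.75, [0.508, -0.101, 0.014], [351.0, 193.0])]
carriage [(0.8, [0.73, 0.179, 0.156], [248.0, 110.0])]
knob [(0.48, [0.657, 0.185, 0.181], [245.0, 134.0])]
spare_mid []
tape [(0.7, [0.704, -0.279, 0.047], [412.0, 123.0])]
bladebox [(0.61, [0.55, -0.445, 0.029], [470.0, 175.0])]
wrist [0.34485208 0.52552429 0.38431616] [-1.55411362e+01  2.73883788e-02 -1.16470316e+02] 304.8510903735686 [-0.03306088  0.          0.          0.          0.        ]
cutter_mid []
```

View pics/top0.png

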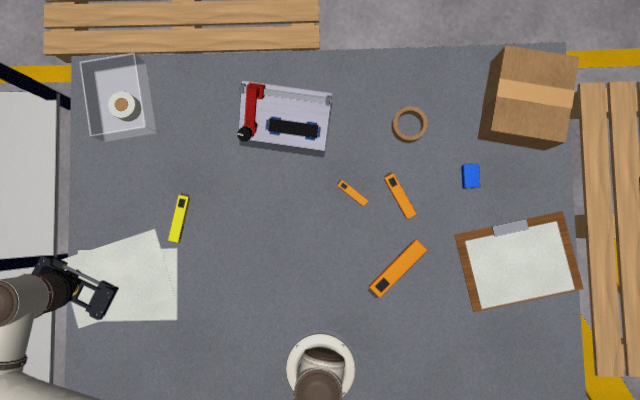

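View pics/scene0.png

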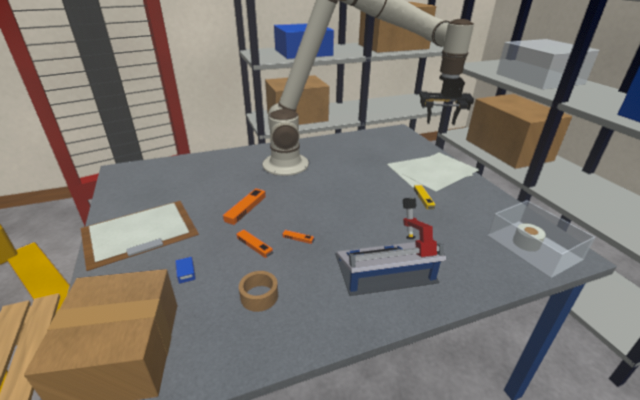

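Candidates for the cutter in the top view are a small one at (352,193), a mid-sized one at (400,196), a large one at (398,268) and the yellow spare at (178,218). I choose the middle-sized orange one at (400,196). Next I measure the sizes, then take a wrist close-up.

```bash
cat >> h.py <<'E'
def orange(f,near,r=130):
    h=cv2.cvtColor(f['image'],cv2.COLOR_BGR2HSV)
    m=cv2.inRange(h,(4,150,110),(17,255,255)); m=cv2.morphologyEx(m,cv2.MORPH_CLOSE,np.ones((9,9),np.uint8))
    n,l,s,c=cv2.connectedComponentsWithStats(m); best=min((i for i in range(1,n) if s[i,4]>60),key=lambda i:np.hypot(*(c[i]-near)))
    return (l==best).astype(np.uint8)
def rect_on(f,m,p0,nrm,ex,ey):
    """min-area rectangle of mask contour on plane p0,nrm with in-plane axes ex,ey: centre, (long,short), angle of long axis"""
    c=max(cv2.findContours(m,cv2.RETR_EXTERNAL,cv2.CHAIN_APPROX_NONE)[0],key=cv2.contourArea).reshape(-1,2)
    X=onplane(f,c,p0,nrm)-p0; q=np.c_[X@ex,X@ey].astype(np.float32)*1000
    b=cv2.boxPoints(cv2.minAreaRect(q)); e1,e2=b[1]-b[0],b[2]-b[1]; e=e1 if np.hypot(*e1)>np.hypot(*e2) else e2
    return b.mean(0)/1000,sorted([np.hypot(*e1),np.hypot(*e2)]),np.degrees(np.arctan2(e[1],e[0]))
EX,EY,EZ=np.eye(3)
E
python3 - <<'E'
from h import *
f=env.grab_frame('top')
for uv in [(352,193),(400,196),(398,268)]:
    print(uv,rect_on(f,orange(f,np.array(uv)),np.array([0,0,.02]),EZ,EX,EY))
s=env.read_state(); print(s['position'],s['tool_rot'],s['clock'])
w=env.grab_frame('wrist'); T=Rm(s['tool_rot']); _,_,M,p=cam(w)
np.savez('cam.npz',off=T.T@(p-s['position']),rot=T.T@M)
print(T.T@(p-s['position']),T.T@M)
E
```

```text
(352, 193) (array([ 0.5076914 , -0.10294712], dtype=float32), [np.float32(22.6659), np.float32(100.32853)], np.float32(49.98767))
(400, 196) (array([ 0.49626136, -0.24189502], dtype=float32), [np.float32(32.179348), np.float32(139.52626)], np.float32(27.71204))
(398, 268) (array([ 0.2855859 , -0.22910477], dtype=float32), [np.float32(46.52348), np.float32(195.4786)], np.float32(-46.376507))
[0.27901031 0.55925911 0.22256758] [-1.79995441e+02  2.96045378e-03 -2.65201233e+01] 0.85
[ 0.07396869  0.00076998 -0.16174822] [[ 8.72141775e-04 -9.63454241e-01 -2.67871547e-01]
 [ 9.99999543e-01  9.44988347e-04 -1.43022482e-04]
 [ 3.90931108e-04 -2.67871300e-01  9.63454625e-01]]
```

```bash
cat >> h.py <<'E'
def nestR(yaw): return R.from_euler('z',yaw,degrees=True).as_matrix()@R.from_rotvec([0,-0.45,0]).as_matrix()
def toolR(N): # tool x=-nest y, tool y=-nest x, tool z=-nest z
    return np.c_[-N[:,1],-N[:,0],-N[:,2]]
E
python3 - <<'E'
from h import *
f=env.grab_frame('top')
P=onplane(f,[(270,124),(318,131),(294,128)],[0,0,.05],EZ); print(P)
d=P[0]-P[1]; yaw=np.degrees(np.arctan2(-d[0],d[1])); print(yaw)
N=nestR(yaw); c=P[2]
pn=(c+N@[0,0,.16],rpy(toolR(N)))
pc=(np.array([.496,-.242,.20]),[180,0,-152.3])
qs=[env.inverse_kinematics(*x) for x in (pn,pc,(c+N@[0,0.12,.16],rpy(toolR(N))))]; print([None if q is None else np.round(q) for q in qs])
if all(q is not None for q in qs):
    env.goto(*pn); f=env.grab_frame('wrist'); cv2.imwrite('pics/nest.png',f['image'])
    import pickle; pickle.dump(f,open('nest.pkl','wb'))
    print('proj',proj(f,c))
    env.goto(*pc); f=env.grab_frame('wrist'); cv2.imwrite('pics/cut.png',f['image']); pickle.dump(f,open('cut.pkl','wb'))
    print(rect_on(f,orange(f,proj(f,[.496,-.242,.022])[0]),np.array([0,0,.022]),EZ,EX,EY), env.read_state()['clock'],env.read_state()['force'])
E
```

```text
[[ 0.71210205  0.13406445  0.05      ]
 [ 0.68795952 -0.00624235  0.05      ]
 [ 0.69854785  0.06381443  0.05      ]]
-9.763254684308134
[array([ 26.,  14., -32.,  34., -27., -64.]), array([ -9.,  16., -12.,   0., -62., -53.]), array([ 36.,  18., -26.,  36., -32., -74.])]
proj [[321.78974895 193.55912363]]
(array([ 0.4961711 , -0.24520288], dtype=float32), [np.float32(31.250124), np.float32(136.60963)], np.float32(27.76336)) 4.4667 [0.10449852 0.25282391 0.38286258]
```

```bash
python3 -c "
import cv2,numpy as np
a=cv2.imread('pics/nest.png');b=cv2.imread('pics/cut.png')
cv2.imwrite('pics/nc.png',np.vstack([cv2.resize(a,(480,300)),cv2.resize(b,(480,300))]))"
```

```text
(no output)
```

View pics/nc.png

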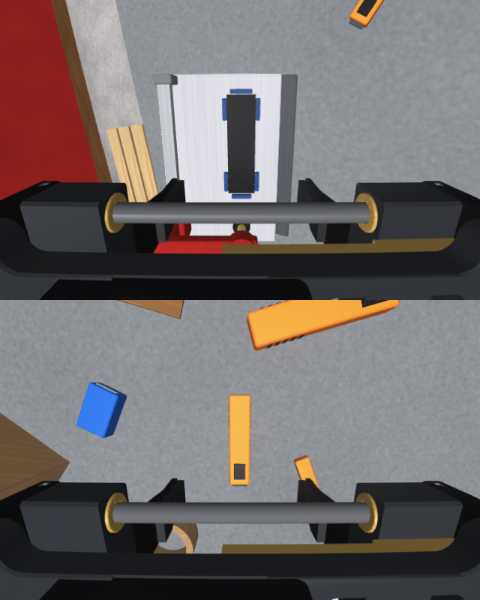

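View pics/nest.png

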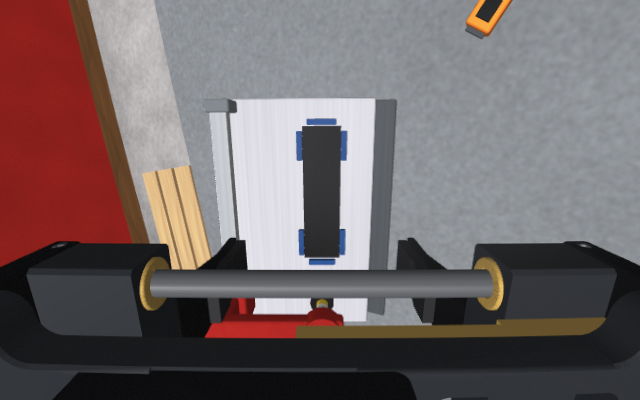

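The top panel shows the dark strip at columns 302–341, rows 126–258, with blue lips and the clamp parked below. The bottom panel shows the chosen orange cutter at full-frame (319,187). It lies between the small cutter at (408,225) and the big one at (430,30), so it is the middle-sized one. I fit the nest pose next.

```bash
python3 - <<'E'
from h import *; import pickle
f=pickle.load(open('nest.pkl','rb'))
m=(f['image'].max(2)<75).astype(np.uint8); m[:118]=0; m[264:]=0; m[:,:290]=0; m[:,350:]=0
m=cv2.morphologyEx(m,cv2.MORPH_OPEN,np.ones((5,5),np.uint8))
c=np.array([.6985,.0638,.05]); yaw=-9.76
for i in range(8):
    N=nestR(yaw); q,s,a=rect_on(f,m,c,N[:,2],N[:,0],N[:,1])
    a=(a-90+90)%180-90; yaw+=a*np.cos(.45)
    d=N[:,0]*q[0]+N[:,1]*q[1]; c=c+d; 
    # keep z=.05 along the viewing ray
    p,_=ray(f,[[0,0]]); r=c-p; c=p+r*((.05-p[2])/r[2])
    print(np.round(c,4),round(float(yaw),2),s,a)
h=cv2.cvtColor(f['image'],cv2.COLOR_BGR2HSV); b=cv2.inRange(h,(100,120,60),(125,255,255)); b[:110]=0;b[270:]=0;b[:,:285]=0;b[:,355:]=0
hull=cv2.fillConvexPoly(np.zeros_like(b),cv2.convexHull(cv2.findNonZero(b)),1)
print('lips',rect_on(f,hull,c+nestR(yaw)[:,2]*.006,nestR(yaw)[:,2],nestR(yaw)[:,0],nestR(yaw)[:,1]))
# verify with the top camera
t=env.grab_frame('top'); hs=cv2.cvtColor(t['image'],cv2.COLOR_BGR2HSV)
m=(t['image'].max(2)<70).astype(np.uint8); u,v=np.round(proj(t,c)[0]).astype(int)
k=np.zeros_like(m); k[v-15:v+16,u-29:u+30]=1; m*=k; m=cv2.morphologyEx(m,cv2.MORPH_OPEN,np.ones((3,3),np.uint8)); N=nestR(yaw); print('top',(u,v),rect_on(t,m,c,N[:,2],N[:,0],N[:,1]))
np.savez('nest.npz',c=c,yaw=yaw)
E
```

```text
[0.6999 0.065  0.05  ] -9.72 [np.float32(39.475685), np.float32(144.04747)] 0.0418396
[0.6999 0.065  0.05  ] -9.72 [np.float32(39.542023), np.float32(144.27524)] 0.006958008
[0.6999 0.065  0.05  ] -9.72 [np.float32(39.542294), np.float32(144.27385)] 0.001159668
[0.6999 0.065  0.05  ] -9.71 [np.float32(39.54234), np.float32(144.27364)] 0.00018310547
[0.6999 0.065  0.05  ] -9.71 [np.float32(39.542347), np.float32(144.27359)] 3.0517578e-05
[0.6999 0.065  0.05  ] -9.71 [np.float32(39.542343), np.float32(144.27359)] 0.0
[0.6999 0.065  0.05  ] -9.71 [np.float32(39.542343), np.float32(144.27359)] 0.0
[0.6999 0.065  0.05  ] -9.71 [np.float32(39.542343), np.float32(144.27359)] 0.0
lips (array([-0.00031823, -0.00046629], dtype=float32), [np.float32(51.21398), np.float32(157.05882)], np.float32(-89.76438))
top (np.int64(294), np.int64(128)) (array([-0.00150362,  0.00222807], dtype=float32), [np.float32(37.70445), np.float32(143.93372)], np.float32(-89.849976))
```

```bash
python3 - <<'E'
from h import *
d=np.load('nest.npz'); c=d['c']; N=nestR(float(d['yaw'])); o=rpy(toolR(N))
g=np.array([.4962,-.2452,.004])
env.goto(g+[0,0,.06],[180,0,-152.24]); env.gripper_to(0.75)
print(env.move_straight(g,force_limit=8)); env.gripper_to(0,25)
s=env.read_state(); print('grip',s['position'],s['opening'],s['finger_force'],s['clock'])
env.move_straight(g+[0,0,.10],rate=.25)
env.goto(c+N@[0,0,.09],o)
env.dwell(.2); s=env.read_state(); print(N.T@(np.array(s['position'])-c),s['opening'],s['force'])
f=env.grab_frame('wrist'); cv2.imwrite('pics/hover.png',f['image'])
print('hit',env.move_straight(c+N@[0,0,.006],rate=.06,force_limit=6))
s=env.read_state(); print(N.T@(np.array(s['position'])-c),s['force'],s['clock'])
f=env.grab_frame('scene'); cv2.imwrite('pics/sc1.png',cv2.resize(f['image'][180:310,320:480],None,fx=3.5,fy=3.5,interpolation=2))
E
```

```text
False
grip [ 0.49617392 -0.24514974  0.00419862] 0.3683010152084338 24.999758005142212 7.0417
[ 0.00032189 -0.00105701  0.08985771] 0.36472151178955453 [ 0.69729837  0.18553864 -1.29168732]Traceback (most recent call last):
  File "<stdin>", line 11, in <module>
workcell.Unreachable: the arm cannot follow that straight line within its joint ranges
```

```bash
python3 - <<'E'
from h import *
d=np.load('nest.npz'); c=d['c']; N=nestR(float(d['yaw'])); o=rpy(toolR(N))
print(np.round(env.read_state()['joint_positions'],1))
def q(p,T):
    r=env.inverse_kinematics(c+N@p,rpy(T)); return None if r is None else np.round(r,1).tolist()
T=toolR(N)
for h in [.08,.06,.04,.02,.006]: print(h,q([0,0,h],T), q([0,0,h],T@np.diag([-1,-1,1])))
for h in [.16,.14,.11]:
    for y in [.12,0]: print('knob',h,y,q([0,y,h],T))
E
```

```text
[ 20.9  20.  -36.6  50.4 -16.7 -77.3]
0.08 [19.7, 20.9, -37.4, 54.8, -15.2, -80.7] [19.7, 20.9, -37.4, 54.8, -15.2, 99.3]
0.06 [16.3, 22.7, -39.0, 66.5, -12.0, -89.7] [16.3, 22.7, -39.0, 66.5, -12.0, 90.3]
0.04 None None
0.02 None None
0.006 None None
knob 0.16 0.12 [36.0, 18.6, -25.3, 35.4, -32.5, -73.7]
knob 0.16 0 [26.3, 13.7, -32.1, 34.2, -27.1, -64.3]
knob 0.14 0.12 [35.0, 20.3, -26.2, 37.7, -30.0, -75.5]
knob 0.14 0 [25.1, 15.5, -33.2, 37.3, -24.2, -66.8]
knob 0.11 0.12 [33.3, 22.8, -27.6, 42.0, -26.4, -78.9]
knob 0.11 0 [22.9, 18.2, -35.1, 43.9, -19.8, -72.1]
```

View pics/hover.png

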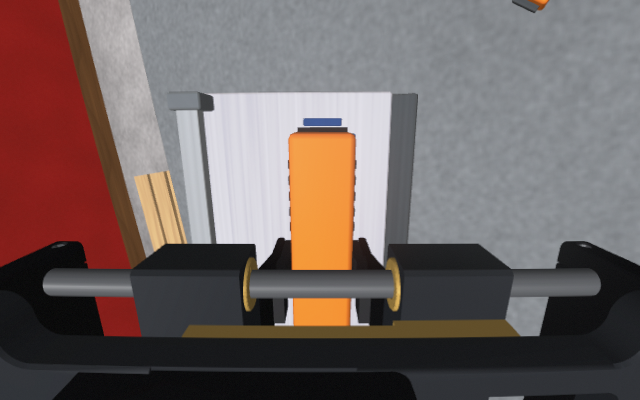

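```bash
cat >> h.py <<'E'
def tilt(F,th): return R.from_rotvec(np.radians(th)*F[:,0]).as_matrix()@toolR(F)
E
python3 - <<'E'
from h import *
d=np.load('nest.npz'); c=d['c']; N=nestR(float(d['yaw']))
for th in range(-30,31,5):
    r=[env.inverse_kinematics(c+N@[0,0,h],rpy(tilt(N,th))) for h in (.09,.05,.006)]
    print(th,[None if q is None else np.round(q[3:]).tolist() for q in r])
print(env.read_state()['clock'])
E
```

```text
-30 [[53.0, -51.0, -90.0], [57.0, -48.0, -93.0], [61.0, -46.0, -96.0]]
-25 [[54.0, -46.0, -89.0], [58.0, -43.0, -93.0], [64.0, -40.0, -97.0]]
-20 [[54.0, -40.0, -88.0], [60.0, -37.0, -92.0], [67.0, -34.0, -98.0]]
-15 [[55.0, -34.0, -86.0], [62.0, -31.0, -92.0], [71.0, -27.0, -99.0]]
-10 [[55.0, -28.0, -85.0], [64.0, -24.0, -92.0], [78.0, -21.0, -102.0]]
-5 [[54.0, -22.0, -82.0], [68.0, -18.0, -93.0], [88.0, -14.0, -108.0]]
0 [[50.0, -17.0, -77.0], [74.0, -10.0, -95.0], None]
5 [[40.0, -13.0, -67.0], None, None]
10 [[18.0, -14.0, -45.0], None, None]
15 [[-4.0, -18.0, -22.0], [-7.0, -15.0, -19.0], [-10.0, -13.0, -14.0]]
20 [[-20.0, -23.0, -4.0], [-24.0, -21.0, 1.0], [-29.0, -19.0, 7.0]]
25 [[-33.0, -28.0, 11.0], [-37.0, -26.0, 16.0], [-41.0, -25.0, 21.0]]
30 [[-43.0, -33.0, 23.0], [-47.0, -32.0, 27.0], [-50.0, -31.0, 32.0]]
9.175
```

```bash
python3 - <<'E'
from h import *
d=np.load('nest.npz'); c=d['c']; N=nestR(float(d['yaw'])); th=-9
g=np.array([.4962,-.2452,.0]); T=Rm([180,0,-152.24]); B=np.c_[-T[:,1],-T[:,0],-T[:,2]]
Tg=rpy(tilt(B,th)); Tn=rpy(tilt(N,th)); dz=.0055
print([env.inverse_kinematics(g+[0,0,z],Tg) is not None for z in (.06,dz)])
env.goto(g+[0,0,.06],[180,0,-152.24]); env.move_straight(g+[0,0,.0045],force_limit=6); env.gripper_to(0.75)
env.move_straight(g+[0,0,.05],rate=.25); env.goto(g+[0,0,.06],Tg)
print(env.move_straight(g+[0,0,dz],force_limit=8)); env.gripper_to(0,25)
s=env.read_state(); print('grip',s['position'],s['opening'],s['clock'])
env.move_straight(g+[0,0,.12],rate=.25)
env.goto(c+N@[0,0,.09],Tn); env.dwell(.2)
s=env.read_state(); off=N.T@(np.array(s['position'])-c); print(off)
print('hit',env.move_straight(c+N@[0,0,dz+.002],rate=.06,force_limit=6))
env.dwell(.2); s=env.read_state(); print(N.T@(np.array(s['position'])-c),s['force'],s['clock'])
f=env.grab_frame('wrist'); cv2.imwrite('pics/in1.png',f['image'])
f=env.grab_frame('scene'); cv2.imwrite('pics/sc1.png',cv2.resize(f['image'][180:310,320:480],None,fx=3.5,fy=3.5,interpolation=2))
E
```

```text
[True, True]
False
grip [ 0.49615736 -0.24507459  0.00569121] 0.3655190303193682 13.5917
[ 0.00033018 -0.00108717  0.08986633]
hit False
[0.0001625  0.00022658 0.00781284] [-0.14279758 -0.37220239 -1.11417918] 17.4583
```

```bash
python3 - <<'E'
from h import *
d=np.load('nest.npz'); c=d['c']; N=nestR(float(d['yaw']))
print('hit',env.move_straight(c+N@[0,0,.0045],rate=.04,force_limit=4)); print(N.T@(np.array(env.read_state()['position'])-c))
env.gripper_to(0.75)
env.move_straight(c+N@[0,0,.12],rate=.25); env.goto(c+N@[0,0,.2],rpy(toolR(N)))
f=env.grab_frame('wrist'); cv2.imwrite('pics/placed.png',f['image'])
cp=c+N[:,2]*.022; print(rect_on(f,orange(f,proj(f,cp)[0]),cp,N[:,2],N[:,0],N[:,1]))
import pickle; pickle.dump(f,open('placed.pkl','wb'))
a=f['image'][60:360,150:500]
f=env.grab_frame('scene'); b=cv2.resize(f['image'][185:300,330:460],None,fx=3,fy=3,interpolation=2)[:300,:350]
cv2.imwrite('pics/pl.png',np.hstack([a,b])); print(env.read_state()['clock'])
E
```

```text
hit False
[0.00055506 0.00039232 0.00560589]
(array([ 0.0008835 , -0.00026511], dtype=float32), [np.float32(31.836737), np.float32(138.41048)], np.float32(89.79143))
19.8583
```

View pics/pl.png

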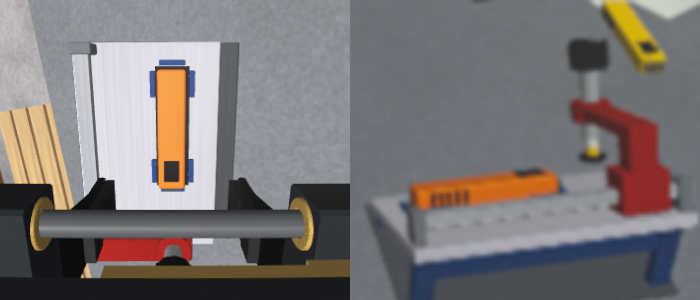

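The left crop shows the cutter between the lips at about (172,127), and the right crop shows it lying flat with the clamp parked; it fits. Next I touch the knob top to get its height.

```bash
python3 - <<'E'
from h import *
d=np.load('nest.npz'); c=d['c']; N=nestR(float(d['yaw'])); T=toolR(N)
rot=lambda a: rpy(T@R.from_euler('z',a,degrees=True).as_matrix())
for a in (-90,0,90,170,240):
  print(a,[None if (q:=env.inverse_kinematics(c+N@p,rot(a))) is None else np.round(q[3:]).tolist() for p in ([0,.12,.16],[0,0,.115],[0,0,.095])])
env.goto(c+N@[0,.12,.175],rot(-90)); env.gripper_to(0)
f=env.grab_frame('wrist'); cv2.imwrite('pics/kn.png',f['image'])
print('hit',env.move_straight(c+N@[0,.12,.135],rate=.03,force_limit=3)); s=env.read_state()
h=(N.T@(np.array(s['position'])-c)); print(h,N.T@s['force'],s['clock'])
env.move_straight(c+N@[0,.12,.165],rate=.2)
f=env.grab_frame('top'); 
for t in('knob','carriage'): print(t,[(x['score'],N.T@(x['xyz']-c)) for x in env.search_frame(f,t)])
E
```

```text
-90 [[35.0, -33.0, 16.0], [43.0, -21.0, 19.0], [49.0, -18.0, 14.0]]
0 [[35.0, -33.0, -74.0], [43.0, -21.0, -71.0], [49.0, -18.0, -76.0]]
90 [[35.0, -33.0, -164.0], [43.0, -21.0, -161.0], [49.0, -18.0, -166.0]]
170 [[35.0, -33.0, 116.0], [43.0, -21.0, 119.0], [49.0, -18.0, 114.0]]
240 [[35.0, -33.0, 46.0], [43.0, -21.0, 49.0], [49.0, -18.0, 44.0]]
hit True
[-5.66390885e-05  1.19884134e-01  1.46676273e-01] [-1.20317409 -0.23103668  6.11298386] 23.3083
knob []
carriage [(0.71, array([0.06303324, 0.11343984, 0.0793858 ])), (0.35, array([0.00925854, 0.1069484 , 0.13834556]))]
```

```bash
cat >> h.py <<'E'
d_=np.load('nest.npz'); c=d_['c']; N=nestR(float(d_['yaw'])); T=toolR(N)
rot=lambda a: rpy(T@R.from_euler('z',a,degrees=True).as_matrix())
loc=lambda: N.T@(np.array(env.read_state()['position'])-c)
E
python3 - <<'E'
from h import *
env.gripper_to(0.75); env.goto(c+N@[0,.12,.165],rot(-200))
print('down',env.move_straight(c+N@[0,.12,.119],rate=.12,force_limit=6))
env.gripper_to(0,20); s=env.read_state(); print('grip',loc(),s['opening'],s['finger_force'],np.round(s['joint_positions'],1))
print('slide',env.move_straight(c+N@[0,-.001,.119],rate=.08,force_limit=14)); env.dwell(.2)
s=env.read_state(); print(loc(),s['opening'],N.T@s['force'],s['clock'])
f=env.grab_frame('scene'); cv2.imwrite('pics/sl.png',cv2.resize(f['image'][170:300,320:460],None,fx=4,fy=4,interpolation=2))
E
```

```text
down False
grip [-0.00276816  0.11850532  0.11874445] 0.40845873274408256 19.967357204295695 [ 33.9  21.9 -27.4  40.4 -27.6 122.2]
slide True
[-0.00255101  0.00605837  0.11856938] 0.41022829129287164 [-2.05621333  3.72867342  5.03531273] 29.3417
```

View pics/sl.png

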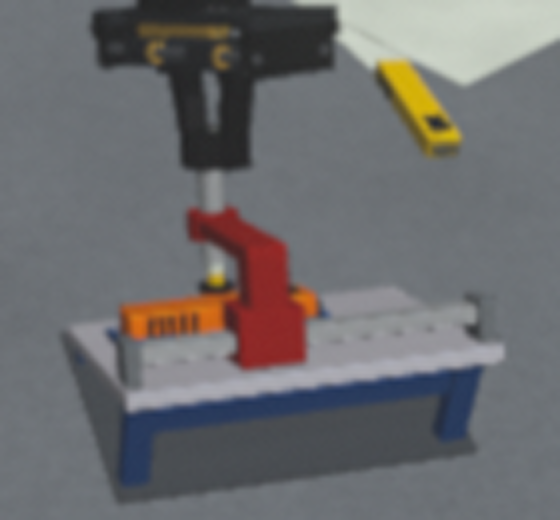

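```bash
python3 - <<'E'
from h import *
l=loc()
print('slide',env.move_straight(c+N@[l[0],-.003,.1187],rate=.04,force_limit=22)); env.dwell(.2)
s=env.read_state(); print(loc(),s['opening'],N.T@s['force'],s['clock'])
f=env.grab_frame('top'); print([(x['score'],N.T@(x['xyz']-c)) for x in env.search_frame(f,'carriage')])
E
```

```text
slide False
[-0.00199     0.00466553  0.1187774 ] 0.40952546063537376 [-7.58048543 17.53600473 -0.7207828 ] 29.9417
[(0.81, array([0.08062467, 0.00547634, 0.07377563]))]
```

```bash
python3 - <<'E'
from h import *
env.gripper_to(0.75); env.goto(c+N@[-.0028,0,.118],rot(-90))
print(loc()); env.dwell(.2); print(loc(), N.T@env.read_state()['force'])
env.gripper_to(0,15); env.dwell(.3)
s=env.read_state(); print('grip',loc(),s['opening'],N.T@s['force'],s['clock'])
E
```

```text
[-2.80024781e-03  1.18157789e-05  1.17998310e-01]
[-2.79969834e-03 -5.45381977e-06  1.18013784e-01] [-0.53268124 -0.55902342 -0.14191216]
grip [-0.00273892  0.00059543  0.11800188] 0.4099509981518749 [-0.81120445  3.55713712  0.26778834] 33.675
```

```bash
python3 - <<'E'
from h import *
env.gripper_to(0,20); z0=.118
for k in range(1,4):
    a=-90+60*k
    env.move_straight(c+N@[-.0028,.001,z0-.016*k/6],rot(a),rate=.002)
    s=env.read_state(); print(a,np.round(loc(),4),round(s['opening'],3),np.round(N.T@s['force'],1),np.round(N.T@s['wrist_torque'],2),s['clock'],round(s['joint_positions'][5]))
f=env.grab_frame('scene'); cv2.imwrite('pics/t1.png',cv2.resize(f['image'][170:270,330:430],None,fx=5,fy=5,interpolation=2))
E
```

```text
-30 [-0.0017  0.0024  0.1154] 0.405 [ 0.2  5.  -4.2] [ 1.71  0.75 -0.  ] 35.0917 -42
30 [0.0002 0.0025 0.1128] 0.406 [ 7.3  3.2 -8.3] [ 1.18 -1.32 -0.09] 36.2917 -103
90 [0.0011 0.0008 0.1102] 0.409 [ 12.4  -1.1 -11.7] [-0.11 -2.78  0.  ] 37.4917 -163
```

```bash
python3 - <<'E'
from h import *
env.gripper_to(0.75); print(loc(), N.T@env.read_state()['force'])
f=env.grab_frame('scene'); a=cv2.resize(f['image'][190:270,330:430],None,fx=4,fy=4,interpolation=2)
env.move_straight(c+N@[0,0,.165],rate=.2); env.goto(c+N@[0,-.02,.2],rot(0))
g=env.grab_frame('wrist'); b=g['image'][40:360,150:500]
cv2.imwrite('pics/t2.png',np.hstack([a,b])); print(env.read_state()['clock'], proj(g,c+N@[0,0,.138]))
import pickle; pickle.dump((f,g),open('t2.pkl','wb'))
E
```

```text
[-0.00286483  0.00103204  0.10999994] [1.34797378 0.06287232 0.49441898]
40.35 [[320.96500074 247.89634247]]
```

View pics/t2.png

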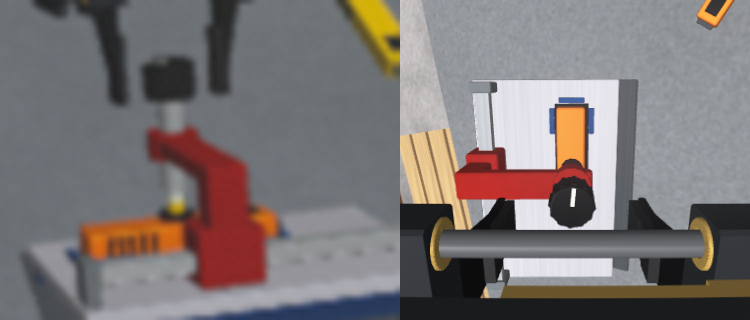

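```bash
python3 - <<'E'
from h import *; import pickle
f,g=pickle.load(open('t2.pkl','rb'))
m=(g['image'].max(2)<60).astype(np.uint8); k=np.zeros_like(m); k[205:268,290:355]=1; m*=k
hsv=cv2.cvtColor(g['image'],cv2.COLOR_BGR2HSV)
ct=max(cv2.findContours(m,cv2.RETR_EXTERNAL,cv2.CHAIN_APPROX_NONE)[0],key=cv2.contourArea); (u,v),r=cv2.minEnclosingCircle(ct); print(u,v,r)
for h in (.1387,.1467): print(h,(onplane(g,[(u,v)],c+N@[0,0,h],N[:,2])-c)@N)
env.gripper_to(0); env.goto(c+N@[0,-.002,.16],rot(0))
print('hit',env.move_straight(c+N@[0,-.002,.125],rate=.03,force_limit=3)); print(loc(),env.read_state()['clock'])
env.move_straight(c+N@[0,-.002,.16],rate=.2)
E
```

```text
321.5 241.5 25.62235450744629
0.1387 [[-0.00041854 -0.0056773   0.1387    ]]
0.1467 [[-0.00040188 -0.00886582  0.1467    ]]
hit True
[ 7.99845702e-05 -2.06581159e-03  1.38482384e-01] 42.6583
```

```bash
python3 - <<'E'
from h import *
env.goto(c+N@[.048,.0008,.16],rot(90))
env.move_straight(c+N@[.048,.0008,.097],rate=.2,force_limit=6)
print('hit',env.move_straight(c+N@[.048,.0008,.08],rate=.03,force_limit=3)); print(loc(),env.read_state()['clock'])
env.move_straight(c+N@[.048,.0008,.165],rate=.25)
E
```

```text
hit True
[0.04824971 0.00076449 0.08582546] 46.2833
```

```bash
python3 - <<'E'
from h import *
p=[.0005,.0008]; env.gripper_to(0.75); env.goto(c+N@[*p,.16],rot(-75))
print('down',env.move_straight(c+N@[*p,.1105],rate=.15,force_limit=6)); env.gripper_to(0,20)
print('grip',loc(),env.read_state()['clock'])
for k in range(1,4):
    env.move_straight(c+N@[*p,.1105-.016*52*k/360],rot(-75+52*k),rate=.002)
    s=env.read_state(); print(k,np.round(loc(),4),np.round(N.T@s['force'],1),s['clock'],round(s['joint_positions'][5]))
env.gripper_to(0.75); env.move_straight(c+N@[*p,.17],rate=.2)
f=env.grab_frame('scene'); u,v=np.round(proj(f,c+N@[0,0,.04])[0]).astype(int); print(u,v)
cv2.imwrite('pics/t3.png',cv2.resize(f['image'][v-45:v+15,u-30:u+35],None,fx=9,fy=9,interpolation=2))
env.gripper_to(0); print('hit',env.move_straight(c+N@[*p,.118],rate=.04,force_limit=3)); print(loc(),env.read_state()['clock'])
env.move_straight(c+N@[*p,.16],rate=.2)
E
```

```text
down False
grip [0.000572   0.0005031  0.11085787] 51.4333
1 [-1.000e-04 -3.000e-04  1.085e-01] [-2.2 -2.1  6.9] 52.4917 -49
2 [-0.0011 -0.0002  0.1062] [-5.2 -0.9 10.4] 53.55 -102
3 [-0.0016  0.0006  0.1039] [-8.5  1.5 12.1] 54.6083 -155
374 238
hit True
[0.00029541 0.00065095 0.1316333 ] 58.1167
```

View pics/t3.png

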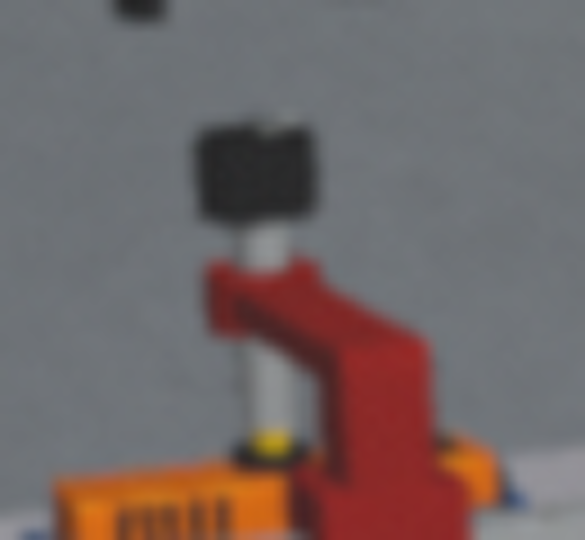

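```bash
python3 -c "
from h import *
print(env.close_job(), env.read_state()['clock'])"
```

```text
the job is handed in; nothing more can be done
the job is handed in; nothing more can be done
```

The job is handed in at about 59 s: the middle-sized orange cutter lies flat in the nest, the clamp is at its stop, and the pad is pushed in about 8 mm, estimated from touching the knob top rather than read off directly; no verdict came back.

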